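# Make up a handrail kit at the storeroom counter

## Task

Make up the handrail kit: set each of the four floor flanges flat on the rubber pad whose drawn outline has its shape and size, centred and lined up with the outline, socket up. Stack the small box of fixings on the large lidded box so that it drops fully over the two lid lugs, and keep the small box upright all the way so that its contents stay sorted. The order is up to you.

Things in the scene. Friction and masses are not known exactly. Their poses are not given: they have to be found in the camera images.
- big_round: galvanised floor flange lying flat: the large round one, plate diameter 84 mm, four bolt holes, 0.5 kg. Plate 8 mm thick; on its centre an upright round socket, outer diameter 34 mm, its top 50 mm above the underside (the dark bore is only a mark). Origin: centre of the underside, z up along the socket; it may be turned any way about z.
- small_round: galvanised floor flange lying flat: the small round one, plate diameter 56 mm, three bolt holes, 0.3 kg. Plate 8 mm thick; on its centre an upright round socket, outer diameter 34 mm, its top 50 mm above the underside (the dark bore is only a mark). Origin: centre of the underside, z up along the socket; it may be turned any way about z.
- square: galvanised floor flange lying flat: the square one, plate 74 x 74 mm, 0.5 kg. Plate 8 mm thick; on its centre an upright round socket, outer diameter 34 mm, its top 50 mm above the underside (the dark bore is only a mark). Origin: centre of the underside, z up along the socket, x and y along the plate's sides; four-fold symmetric.
- oblong: galvanised floor flange lying flat: the oblong one, plate 46 mm (its x) x 112 mm (its y), 0.42 kg. Plate 8 mm thick; on its centre an upright round socket, outer diameter 34 mm, its top 50 mm above the underside (the dark bore is only a mark). Origin: centre of the underside, z up along the socket, y along its length; a half turn looks the same.
- small_box: the smaller lidded blue box (grey lid): 96 mm (its x) x 60 mm (its y), 40 mm high to the lid's top, two 6 mm lugs above that; loose, 0.35 kg. In its underside two square recesses, 34 x 34 mm, 7 mm deep, at x = -26 and +26 mm, y = 0. Origin: centre of the underside, z up. A half turn about z looks the same.
- pad_big_round: black rubber pad, 100 x 100 mm, 5 mm thick, fixed to the counter, with a white outline drawn on it: a large circle, 90 mm across, for the large round flange. Origin: centre of the pad's underside, on the counter, which is also the centre of the outline; z up; the turn does not matter.
- pad_small_round: black rubber pad, 100 x 100 mm, 5 mm thick, fixed to the counter, with a white outline drawn on it: a small circle, 62 mm across, for the small round flange. Origin: centre of the pad's underside, on the counter, which is also the centre of the outline; z up; the turn does not matter.
- pad_square: black rubber pad, 100 x 100 mm, 5 mm thick, fixed to the counter, with a white outline drawn on it: a square, 80 mm a side, for the square flange. Origin: centre of the pad's underside, on the counter, which is also the centre of the outline; z up, x and y along the square's sides.
- pad_oblong: black rubber pad, 72 (its x) x 136 (its y) mm, 5 mm thick, fixed to the counter, with a white outline drawn on it: a rectangle, 52 mm (x) x 118 mm (y), for the oblong flange. Origin: centre of the pad's underside, on the counter, which is also the centre of the outline; z up, y along the rectangle's length.
- big_box: the larger lidded blue box (grey lid), fixed: 124 mm (x) x 88 mm (y), lid's top 50 mm high. On it two tapered round lugs, 28 mm across at the foot, 19 mm at the top, 6 mm high, at x = -26 and +26 mm, y = 0; the small box's recesses drop over them (3 mm play each side) and its underside then rests on this lid. Origin: centre of the underside, z up.
Mind the look-alikes: they are no part of the job. Leave any yellow look-alike of the small_round alone.

How it is judged:
By the outcome, as a careful person would: the job done as asked, in the order asked, and still so for the second after the job is handed in, with the robot touching nothing.
It also fails if it takes over 128 s, if anything falls off the work surface, if the arm or the gripper's body presses on something with over 40 N, if the wrist force passes 120 N, or if a joint passes its speed limit or range.

## Robot

A 6-joint arm with a two-finger parallel gripper is mounted at the origin on the work surface. World frame = base frame: x ahead of the robot, y to its left, z up, the work surface at z = 0. Lengths are in m, angles in degrees, forces in N, time in s.
With the tool pointing down it reaches from about 0.35 to 0.975 m from the base axis. Payload 4.9 kg.
Tool frame: the origin (TCP) lies midway between the tips of the shut fingers; the grasp point (between the pads) lies 19 mm behind it (robot.grip_depth is the distance from the TCP to the grasp point, in m); z points along the fingers, y is the line along which they close (so a half turn about z gives the same grasp; the last joint's range is limited). The gripper opens to 85 mm and grips with 20 to 120 N. Pads are 22 mm wide; open, the fingers measure 114 mm over their backs; the gripper's body (76 mm by 85 mm) begins 54 mm behind the grasp point. The pads swing forward as they close: fully open they stand 13 mm farther back than shut.
Start: joints at [-79.355, 3.019, 92.412, -0, 84.569, -6.818], TCP at [0.188, -0.596, 0.231] pointing down, gripper open.
Joint ranges: [-172.51, 172.51], [-57.92, 126.97], [3.15, 148.05], [-58.71, 238.71], [5.1, 150.11], [-179.66, 179.66]. Speed limits (degrees/s): [147.25, 147.25, 180, 180, 180, 180].

## Interface

Orientations are given as a 3x3 rotation matrix whose columns are the frame's x, y, z axes.
In Python, from bench import robot, release, clamp, readout, capture gives the robot as it stands. Calls block until the motion is done:
- robot.movep(position, orientation): joint-space move of the TCP to a pose.
- robot.move_linear(position, attitude=None, max_speed=0.15, f_stop=None): straight line of the TCP; attitude=None keeps the orientation; max_speed is the mean speed in m/s. With f_stop (N) it stops when the force on the tool has changed by that much, and returns True; else False.
- robot.set_joints(angles): joint-space move.
- release() and clamp(): open the fingers fully, or close them until they stop; the grip force is fixed at half the most.
- robot.dwell(seconds).
- robot.inverse_kinematics(position, orientation): joint angles nearest the present ones, or None.
- readout.observe(): the state.
- capture(name): name is "scene" or "top" or "wrist"; returns a dict with "color" (384x512x3 uint8, red, green, blue), "depth" (384x512 float32, m along the optical axis (not along the pixel's ray), 0 where there is no reading), "mtx" (3x3 intrinsics, pixels), "k1" (the pictures are not rectified: a ray, as slopes to the right and down, at radius r is drawn at 1 + k1 r^2 times it, then the intrinsics apply), "camera_from_world" (4x4, takes a point from world to camera coordinates). Camera axes: x right, y up, looking along -z (the intrinsics and any distortion apply to the point x, -y, -z); pixel columns grow to the right and rows downward; lengths in m; the calibration is good to about 2 mm. A picture is of the moment at which its call begins.
A pose or a line that the arm cannot do raises robot.IKError and nothing moves.
- robot.close_job(): hands the job in; it is judged then, once.
The state is a dict: "clock": time; "joints": joint angles; "joint_velocities": joint speeds; "joint_torque": joint torques, N m; "ee_pos": TCP position; "ee_rot": TCP orientation; "force": force on the tool from outside, world axes, zero at the start; "torque": the same for the moment, N m; "finger_gap": opening from 0.0 (shut) to 1.0 (fully open); "grasp_force": force on a finger pad.
Only numpy, scipy, OpenCV 4.12 (cv2) and the standard library are available. Lean on these libraries where they do the work, as an engineer would, in place of code of your own. Each camera call takes 0.05 s, during which the arm holds its last target. There are 200 camera calls.

## Working session

There is one attempt and no reset: what is moved stays moved. The work goes in short steps, each a Python script; the robot and the scene stay as the last script left them, time stands still between calls to the robot, and variables do not carry over. Pictures are saved under pics/ and viewed, at most 14 in all, crops included, and the job is handed in when it is done.

```bash
ls; mkdir -p pics
python3 - <<'E'
from bench import robot, capture, readout
import cv2, numpy as np
for n in ("scene","top","wrist"):
    c=capture(n); np.savez(f"pics/{n}0.npz",**c); cv2.imwrite(f"pics/{n}0.png",cv2.resize(c["color"][:,:,::-1],(800,600),interpolation=cv2.INTER_CUBIC))
    print(n,c["mtx"].round(1).tolist(),c["k1"],np.linalg.inv(c["camera_from_world"]).round(3).tolist(), (c["depth"]>0).mean())
E
```

```text
pics
scene [[470.3, 0.0, 255.7], [0.0, 470.3, 195.6], [0.0, 0.0, 1.0]] -0.11236923846561714 [[-0.461, -0.644, 0.611, 1.268], [0.887, -0.332, 0.32, 0.365], [-0.003, 0.689, 0.725, 0.961], [0.0, 0.0, 0.0, 1.0]] 0.9959055582682291
top [[382.7, 0.0, 248.5], [0.0, 382.7, 188.5], [0.0, 0.0, 1.0]] -0.01787168015477614 [[0.001, 0.991, -0.131, 0.345], [-1.0, 0.004, 0.022, -0.034], [0.022, 0.131, 0.991, 1.115], [0.0, 0.0, 0.0, 1.0]] 0.995758056640625
wrist [[321.0, 0.0, 250.1], [0.0, 321.0, 185.3], [0.0, 0.0, 1.0]] -0.0861765262197626 [[0.3, 0.92, 0.253, 0.251], [-0.954, 0.29, 0.077, -0.576], [-0.002, -0.264, 0.965, 0.373], [0.0, 0.0, 0.0, 1.0]] 0.9962107340494791
```

View pics/top0.png

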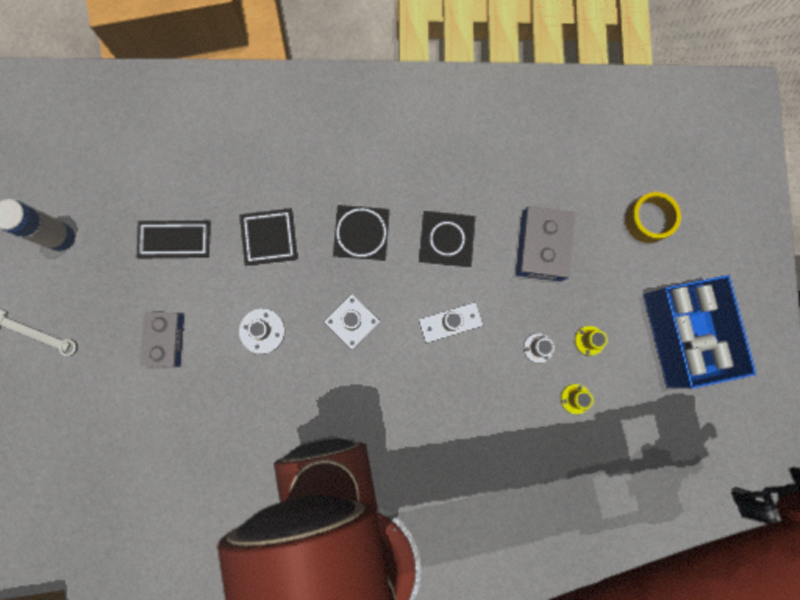

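View pics/scene0.png

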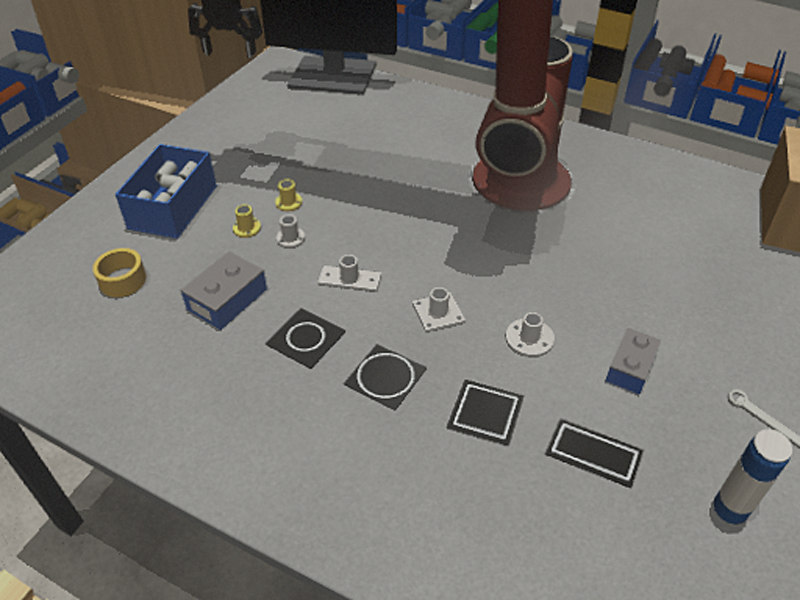

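The top picture shows these, in 800x600 pixels:
- **Pads:** oblong (173,240), square (268,237), big circle (361,233), small circle (447,239).
- **Big box:** (547,243). The small box is at (162,340).
- **Flanges:** big round (261,331), square (352,321), oblong (451,321).
- **Small round candidates:** grey (540,347), yellow (591,340) and yellow (578,399). The grey one is meant, because the yellow ones are look-alikes.

Next come wrist views at two heights or places.

```bash
cat > h.py <<'E'
import numpy as np, cv2
def rays(c,uv):
    "800x600 or native px (native here) -> origin, unit dirs in world"
    uv=np.atleast_2d(np.float64(uv)); K=c["mtx"]
    p=cv2.undistortPoints(uv[:,None],K,np.array([float(c["k1"]),0,0,0,0]))[:,0] if 0 else None
    d=(uv-K[:2,2])/np.array([K[0,0],K[1,1]]); s=d.copy()
    for _ in range(30): s=d/(1+float(c["k1"])*(s**2).sum(1,keepdims=True))
    T=np.linalg.inv(c["camera_from_world"])
    return T[:3,3], np.c_[s[:,0],-s[:,1],-np.ones(len(s))]@T[:3,:3].T
def onz(c,uv,z):
    o,D=rays(c,uv); return o+D*((np.asarray(z)-o[2])/D[:,2])[:,None]
def tri(views):
    "views: list of (cap,uv) -> point, residual"
    A=[];b=[]
    for c,uv in views:
        o,D=rays(c,uv); d=D[0]/np.linalg.norm(D[0]); P=np.eye(3)-np.outer(d,d); A.append(P); b.append(P@o)
    x=np.linalg.lstsq(np.vstack(A),np.hstack(b),rcond=None)[0]
    return x, max(np.linalg.norm(P@x-q) for P,q in zip(A,b))
def proj(c,X):
    X=np.atleast_2d(X); p=X@c["camera_from_world"][:3,:3].T+c["camera_from_world"][:3,3]
    s=np.c_[p[:,0],-p[:,1]]/-p[:,2:]; s=s*(1+float(c["k1"])*(s**2).sum(1,keepdims=True))
    return s@np.diag([c["mtx"][0,0],c["mtx"][1,1]])+c["mtx"][:2,2]
def down(a):
    "tool pointing down, tool x at angle a (deg) from world x"
    a=np.radians(a); x=np.array([np.cos(a),np.sin(a),0]); z=np.array([0,0,-1.]); return np.c_[x,np.cross(z,x),z]
def load(n): return dict(np.load(f"pics/{n}.npz"))
def snap(n,cam="wrist"):
    from bench import capture
    c=capture(cam); np.savez(f"pics/{n}.npz",**c); return c
E
sed -i '/cv2.undistortPoints/d' h.py
python3 - <<'E'
from h import *
from bench import readout
c=load("top0"); s=load("scene0")
T={"pad_obl":(173,240,.005),"pad_sq":(268,237,.005),"pad_big":(361,233,.005),"pad_sm":(447,239,.005),"bigbox":(549,242,.05),"smallbox":(160,339,.04),"big":(259,330,.05),"sq":(351,320,.05),"obl":(453,321,.05),"sm":(545,347,.05),"y1":(597,340,.05),"y2":(584,400,.05)}
for n,(u,v,z) in T.items(): print(n,onz(c,(u*.64,v*.64),z)[0].round(3))
o=readout.observe(); R=np.array(o["ee_rot"]); print(R.round(3).tolist())
w=load("wrist0"); Tc=np.linalg.inv(w["camera_from_world"]); print("cam in tool",(R.T@(Tc[:3,3]-o["ee_pos"])).round(3).tolist(), (R.T@Tc[:3,:3]).round(3).tolist())
E
```

```text
pad_obl [0.594 0.347 0.005]
pad_sq [0.601 0.169 0.005]
pad_big [ 0.61  -0.007  0.005]
pad_sm [ 0.599 -0.17   0.005]
bigbox [ 0.585 -0.352  0.05 ]
smallbox [0.406 0.35  0.04 ]
big [0.422 0.172 0.05 ]
sq [0.44  0.009 0.05 ]
obl [ 0.439 -0.174  0.05 ]
sm [ 0.393 -0.339  0.05 ]
y1 [ 0.405 -0.433  0.05 ]
y2 [ 0.299 -0.405  0.05 ]
[[0.954, 0.3, -0.0], [0.3, -0.954, 0.002], [0.0, -0.002, -1.0]]
cam in tool [0.067, 0.0, -0.143] [[0.0, 0.964, 0.264], [1.0, -0.0, 0.001], [0.001, 0.264, -0.964]]
```

Run:
```python
from h import *
from bench import robot, readout
for i,y in enumerate((-.22,0,.22)):
    robot.movep([.55,y,.25],down(0)); robot.dwell(.2)
    c=snap(f"w{i}"); cv2.imwrite(f"pics/w{i}.png",cv2.resize(c["color"][:,:,::-1],(800,600),interpolation=cv2.INTER_CUBIC))
o=readout.observe(); print(o["clock"],o["joints"])
```

```text
4.5583 [ 1.44774118e+01 -2.01265235e+00  9.56856089e+01 -8.25376681e-03
  8.63226923e+01  1.04597103e+02]
```

View pics/w0.png

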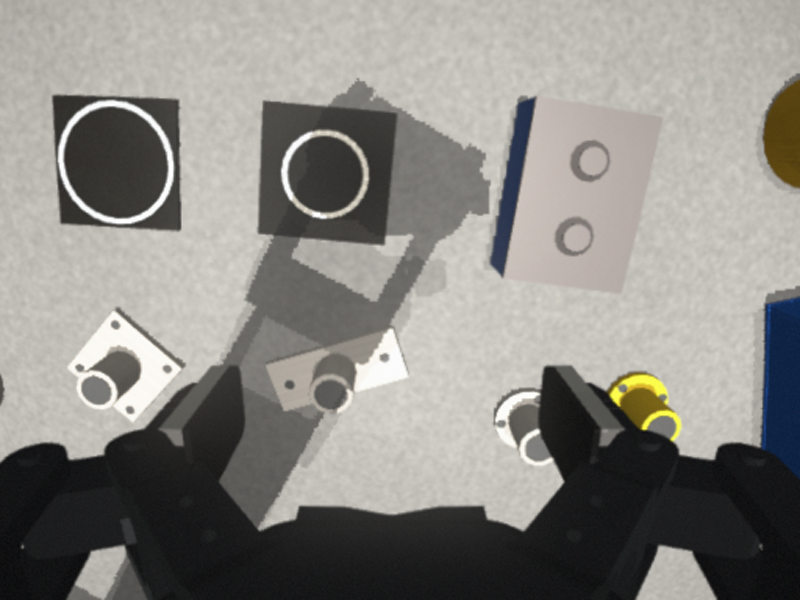

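View pics/w2.png

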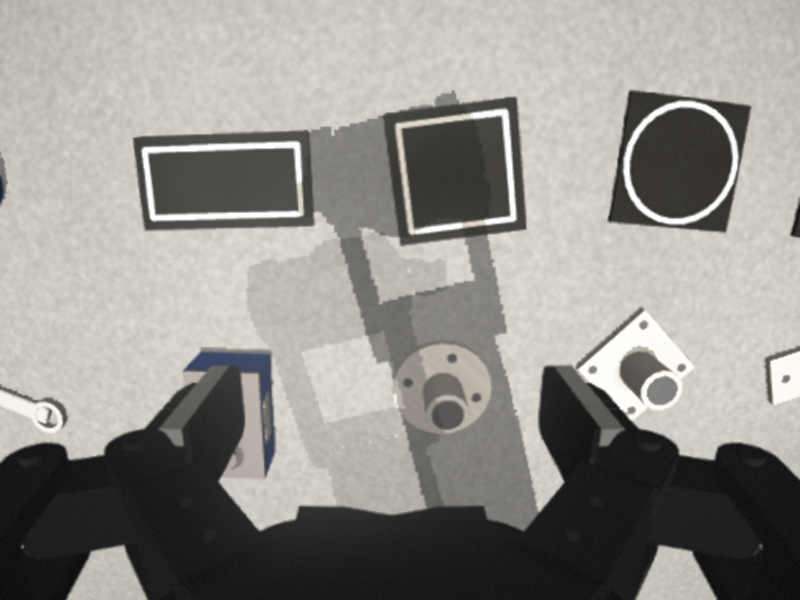

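w0 shows the big-circle pad (116,162), small-circle pad (325,173), big box lugs (590,160) and (575,236), square (125,365), oblong (335,370) and grey small round (525,425). w2 shows the oblong pad (228,180), square pad (457,170), small box partly hidden at (230,415) and big round (443,390). The fingers hide the near row, so I'll take views farther back for it.

Run:
```python
from h import *
from bench import robot, readout
for i,y in enumerate((.34,.15,-.05,-.15,-.30)):
    try: robot.movep([.36,y,.26],down(0))
    except robot.IKError: print("ik",y); continue
    robot.dwell(.2); c=snap(f"n{i}")
    cv2.imwrite(f"pics/n{i}.png",c["color"][:,:,::-1])
    o,D=rays(c,[(u+0.,v+0.) for v in range(384) for u in range(512)])
    T=c["camera_from_world"]; P=o+D*c["depth"].reshape(-1,1); z=P[:,2].reshape(384,512); z[c["depth"]==0]=-1
    cv2.imwrite(f"pics/nz{i}.png",np.uint8(np.clip((z+.005)*4000,0,255)))
    t=z[10:60,100:200]; print(y,"table z med/std",np.median(t).round(4),t.std().round(4))
o=readout.observe(); print(o["clock"])
r=lambda i:cv2.imread(f"pics/n{i}.png")
cv2.imwrite("pics/mont.png",cv2.resize(np.vstack([np.hstack([r(0),r(1)]),np.hstack([r(3),r(4)])]),(800,600),interpolation=cv2.INTER_AREA))
r=lambda i:cv2.imread(f"pics/nz{i}.png")
cv2.imwrite("pics/montz.png",cv2.resize(np.vstack([np.hstack([r(0),r(1)]),np.hstack([r(3),r(4)])]),(800,600),interpolation=cv2.INTER_AREA))
```

```text
0.34 table z med/std 0.0006 0.0706
0.15 table z med/std 0.0006 0.0662
-0.05 table z med/std 0.0007 0.0663
-0.15 table z med/std 0.0007 0.0773
-0.3 table z med/std 0.0007 0.0616
9.4417
```

View pics/mont.png

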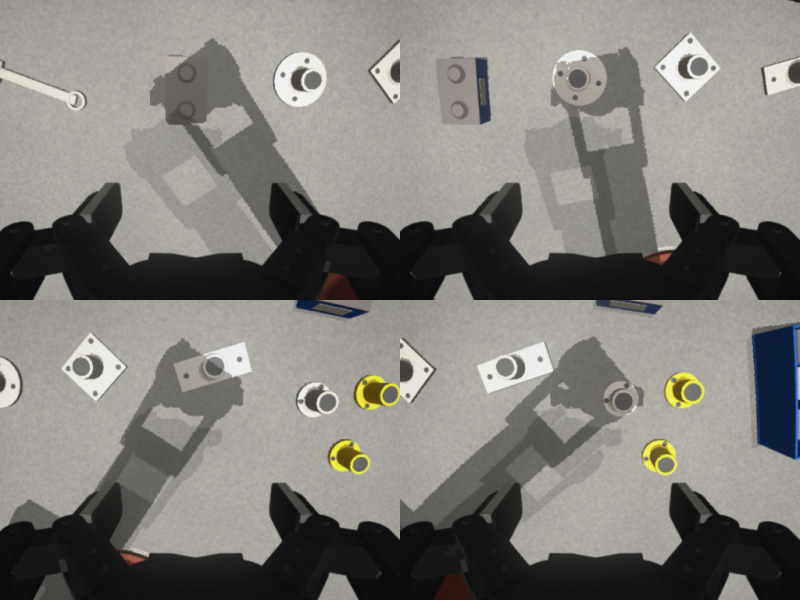

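View pics/montz.png

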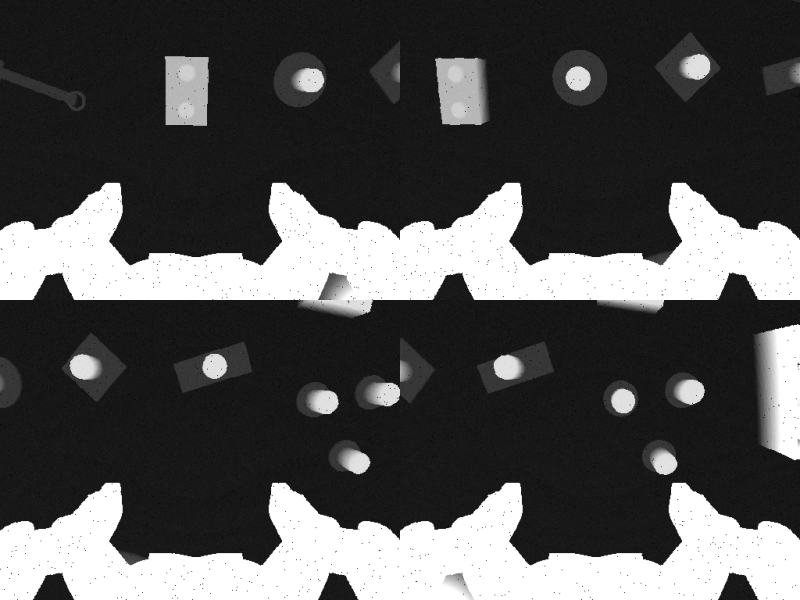

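The montage shows all the near-row objects clear of the fingers, each in two views. The grey small round is at (320,398) lower left and (622,400) lower right. The yellow ones beside it are at (378,393) and (350,457), so they are distinct. Depth is clean, so I'll measure with depth masks and triangulate.

```bash
cat > meas.py <<'E'
from h import *
GRID=np.array([(u,v) for v in range(384) for u in range(512)],float)
def cloud(c):
    o,D=rays(c,GRID); return (o+D*c["depth"].reshape(-1,1))
def band(c,xy,R,lo,hi,bright=None):
    P=cloud(c); m=(np.hypot(*(P[:,:2]-xy).T)<R)&(P[:,2]>lo)&(P[:,2]<hi)&(c["depth"].ravel()>0)
    if bright: m&=c["color"].reshape(-1,3).min(1)>bright
    return GRID[m]
def rect(c,uv,z):
    p=onz(c,uv,z)[:,:2]; (x,y),(w,h),a=cv2.minAreaRect(np.float32(p*1000))
    if w>h: w,h,a=h,w,a+90      # a: direction of short side (its x) for oblong
    return np.array([x,y])/1000,w,h,a
def disc(c,uv,z):
    "centre & diameter by enclosing circle of hull-median"
    p=np.float32(onz(c,uv,z)[:,:2]*1000); h=cv2.convexHull(p)
    (x,y),(a,b),_=cv2.fitEllipse(h); return np.array([x,y])/1000,(a+b)/2
E
python3 - <<'E'
from meas import *
V={k:load(k) for k in ("w0","w1","w2","n0","n1","n2","n3","n4","top0")}
# flanges
F={"big":((.422,.172),("n0","n1"),.055),"square":((.44,.009),("n1","n2","n3"),.065),"oblong":((.439,-.174),("n2","n3","n4"),.07),"small":((.393,-.339),("n3","n4"),.045)}
for n,(xy,vs,R) in F.items():
    ce=[]
    for v in vs:
        c=V[v]; t=band(c,xy,.04,.047,.056)
        s,d=disc(c,t,.05); ce.append((c,proj(c,[*s,.05])[0]))
        pl=band(c,xy,R,.004,.0105)
        if n in("big","small"): q,dd=disc(c,pl,.008); info=(q.round(4),round(dd,1))
        else: q,w,h,a=rect(c,pl,.008); info=(q.round(4),round(w,1),round(h,1),round(a,2))
        print(n,v,"sock",s.round(4),round(d,1),"plate",*info)
    X,r=tri(ce); print("   tri top",X.round(4),"res",round(r,4))
P={"pad_oblong":((.594,.347),("w2",),.07),"pad_square":((.601,.169),("w1","w2"),.06),"pad_big":((.61,-.007),("w0","w1","w2"),.055),"pad_small":((.599,-.17),("w0","w1"),.05)}
for n,(xy,vs,R) in P.items():
    ce=[]
    for v in vs+("top0",):
        c=V[v]; m=band(c,xy,R,.002,.009,105)
        if "big" in n or "small" in n: q,d=disc(c,m,.005); info=(round(d,1),)
        else: q,*info=rect(c,m,.005)
        print(n,v,q.round(4),np.round(info,2)); ce.append((c,proj(c,[*q,.005])[0]))
    X,r=tri(ce); print("   tri",X.round(4),"res",round(r,4))
for n,xy,vs,h in (("bigbox",(.585,-.352),("w0","top0"),.05),("smallbox",(.406,.35),("n0","n1","top0"),.04)):
    ce=[]
    for v in vs:
        c=V[v]; q,*i=rect(c,band(c,xy,.085,h-.0025,h+.0035),h)
        L=band(c,xy,.06,h+.004,h+.009); print(n,v,q.round(4),np.round(i,2),end=" ")
        ce.append((c,proj(c,[*q,h])[0]))
        if len(L)>20:
            k=cv2.kmeans(np.float32(L),2,None,(3,20,.1),5,0)[1].ravel()
            l=[onz(c,L[k==j],h+.006).mean(0)[:2] for j in(0,1)]; d=l[1]-l[0]
            print("lugs mid",((l[0]+l[1])/2).round(4),"sep",np.linalg.norm(d).round(4),"ang",np.degrees(np.arctan2(d[1],d[0])).round(2),end="")
        print()
    X,r=tri(ce); print("   tri",X.round(4),"res",round(r,4))
E
```

```text
big n0 sock [0.4244 0.1762] 33.4 plate [0.4241 0.1763] 84.1
big n1 sock [0.4242 0.1753] 32.9 plate [0.4243 0.1755] 83.9
   tri top [0.4243 0.1754 0.0482] res 0.0001
square n1 sock [0.4418 0.0098] 34.0 plate [0.4473 0.0152] 75.7 91.4 135.21
square n2 sock [0.4416 0.0088] 33.3 plate [0.4419 0.0088] 74.3 74.5 134.96
square n3 sock [0.4418 0.0082] 33.9 plate [0.4415 0.0083] 75.4 75.5 45.51
   tri top [0.4418 0.0091 0.0481] res 0.0002
oblong n2 sock [ 0.441  -0.1744] 33.2 plate [ 0.4406 -0.1745] 47.1 113.2 17.11
oblong n3 sock [ 0.4413 -0.1749] 32.7 plate [ 0.441  -0.1751] 46.7 112.5 16.88
oblong n4 sock [ 0.4409 -0.1754] 33.2 plate [ 0.4407 -0.1752] 46.7 113.0 17.09
   tri top [ 0.4411 -0.1749  0.0486] res 0.0003
small n3 sock [ 0.3938 -0.3373] 33.9 plate [ 0.3936 -0.3374] 56.5
small n4 sock [ 0.3939 -0.338 ] 32.7 plate [ 0.3937 -0.3382] 55.1
   tri top [ 0.3937 -0.3382  0.0482] res 0.0001
pad_oblong w2 [0.5951 0.3456] [135.37 137.02 138.16]
pad_oblong top0 [0.5934 0.3523] [129.2  138.96  92.41]
   tri [ 5.945e-01  3.507e-01 -2.000e-04] res 0.0033
pad_square w1 [0.6014 0.1679] [115.   11
[... 382 characters left out ...]
 ] [84.2]
pad_small w1 [ 0.5921 -0.1688] [92.9]
pad_small top0 [ 0.5954 -0.1687] [74.6]
   tri [ 0.5924 -0.1645  0.0183] res 0.0026
bigbox w0 [ 0.5869 -0.3512] [ 89.92 124.96  82.71] lugs mid [ 0.5872 -0.3504] sep 0.0516 ang -7.24
bigbox top0 [ 0.5872 -0.3507] [ 89.59 125.28  82.56] lugs mid [ 0.585  -0.3497] sep 0.052 ang 178.09
   tri [ 0.587  -0.3505  0.0513] res 0.0002
smallbox n0 [0.4068 0.3519] [60.39 96.6  89.02] lugs mid [0.4071 0.3519] sep 0.0519 ang -1.29
smallbox n1 [0.407 0.352] [62.98 97.03 88.8 ] lugs mid [0.4069 0.351 ] sep 0.0515 ang -1.58
smallbox top0 [0.4062 0.354 ] [62.17 95.31 89.21] lugs mid [0.4061 0.3513] sep 0.0527 ang -176.57
   tri [0.4067 0.3525 0.0406] res 0.0014
```

```bash
cat >> meas.py <<'E'
def inner(c,xy,z=.005,thr=80):
    "dark area inside the white outline"
    d=np.uint8(c["color"].max(2)<thr); d=cv2.morphologyEx(d,cv2.MORPH_CLOSE,np.ones((3,3)))
    _,L=cv2.connectedComponents(d,connectivity=4); u,v=proj(c,[*xy,z])[0].round().astype(int)
    v,u=np.nonzero(L==L[v,u]); return np.c_[u,v].astype(float)
E
python3 - <<'E'
from meas import *
V={k:load(k) for k in ("w0","w1","w2","top0")}
P={"pad_oblong":((.594,.347),("w2",),.07),"pad_square":((.601,.169),("w1","w2"),.06),"pad_big":((.61,-.007),("w0","w1","w2"),.055),"pad_small":((.599,-.17),("w0","w1"),.05)}
for n,(xy,vs,R) in P.items():
    ce=[]
    for v in vs+("top0",):
        c=V[v]; m=inner(c,xy)
        if "big" in n or "small" in n: q,d=disc(c,m,.005); info=(round(d,1),)
        else: q,*info=rect(c,m,.005)
        print(n,v,q.round(4),np.round(info,2)); ce.append((c,proj(c,[*q,.005])[0]))
    X,r=tri(ce); print("   tri",X.round(4),"res",round(r,4))
E
```

```text
pad_oblong w2 [0.5974 0.3479] [ 44.58 110.49   1.09]
pad_oblong top0 [0.5977 0.3472] [ 69.31 135.48   0.28]
   tri [0.5975 0.3472 0.0061] res 0.0004
pad_square w1 [0.603  0.1695] [72.13 72.81 97.66]
pad_square w2 [0.6029 0.1685] [73.49 74.12 97.58]
pad_square top0 [0.602  0.1683] [99.56 99.73 97.49]
   tri [0.6026 0.1687 0.0055] res 0.0008
pad_big w0 [ 0.6121 -0.0066] [82.8]
pad_big w1 [ 0.6114 -0.0071] [82.3]
pad_big w2 [ 0.6123 -0.0078] [82.5]
pad_big top0 [ 0.6109 -0.0055] [135.2]
   tri [ 0.6117 -0.0067  0.0057] res 0.0015
pad_small w0 [ 0.6011 -0.1708] [55.]
pad_small w1 [ 0.601  -0.1712] [54.3]
pad_small top0 [ 0.6004 -0.1704] [132.1]
   tri [ 0.6008 -0.1708  0.005 ] res 0.0006
```

```bash
cat > act.py <<'E'
from meas import *
from bench import robot, release, clamp, readout
def st(msg=""):
    o=readout.observe(); print(msg,"t",round(o["clock"],1),"pos",np.round(o["ee_pos"],4),"gap",round(o["finger_gap"],3),"gf",round(o["grasp_force"],1),"F",np.round(o["force"],1)); return o
def pick(xy,ang,z):
    robot.movep([*xy,.13],down(ang)); robot.move_linear([*xy,z],max_speed=.12); clamp(); st("picked")
    robot.move_linear([*xy,.14],max_speed=.15); st("lifted")
def place(xy,ang,z):
    robot.movep([*xy,.14],down(ang)); robot.move_linear([*xy,z+.012],max_speed=.12)
    hit=robot.move_linear([*xy,z-.003],max_speed=.025,f_stop=8); st(f"down hit={hit}")
    release(); st("released"); robot.move_linear([*xy,.15],max_speed=.2)
def look(name,xy,ang=0):
    "camera looking at xy from TCP height .25"
    a=down(ang); robot.movep([*(np.array(xy)-.04*0-(a[:2,0]*.02)),.25],a); robot.dwell(.2); return snap(name)
E
python3 - <<'E'
from act import *
pick((.4242,.1755),0,.018)
place((.612,-.007),0,.023)
c=look("c_big",(.57,-.007)); 
cv2.imwrite("pics/c_big.png",cv2.resize(c["color"][:,:,::-1],(800,600)))
s,d=disc(c,band(c,(.612,-.007),.04,.05,.061),.055); q,dd=disc(c,band(c,(.612,-.007),.055,.0098,.0155),.013)
print("sock",s,d,"plate",q,dd); st()
E
```

```text
picked t 12.9 pos [0.4247 0.1758 0.0186] gap 0.383 gf 60.3 F [-0.7  0.4  3.6]
lifted t 13.8 pos [0.423  0.1752 0.1383] gap 0.378 gf 59.8 F [-0.2  0.4 -3.8]
down hit=True t 16.4 pos [ 0.6123 -0.0071  0.0237] gap 0.381 gf 60.6 F [-0.  -0.3  3.7]
released t 16.9 pos [ 0.6101 -0.0068  0.0214] gap 0.999 gf 0.0 F [-0.3 -0.3 -0.1]
sock [ 0.61196454 -0.00771476] 33.01858711242676 plate [ 0.61198822 -0.00723639] 83.25586700439453
 t 18.5 pos [ 0.5495 -0.0069  0.2476] gap 1.003 gf 0.0 F [ 0.6  0.3 -0. ]
```

View pics/c_big.png

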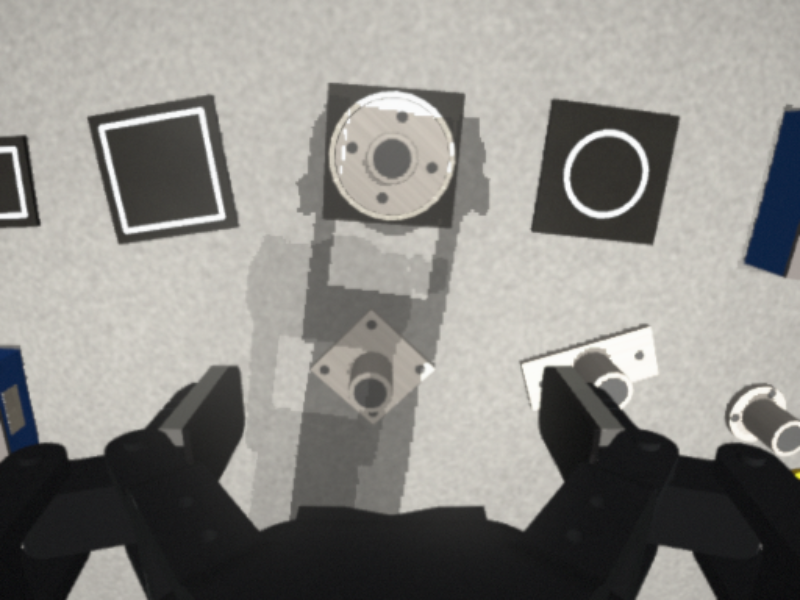

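Big round at (393,157) sits concentric in its circle. Measured centre is (0.612,-0.0072) against the pad's (0.612,-0.007). The other flanges are next.

Run:
```python
from act import *
pick((.3938,-.3378),90,.018)
place((.601,-.171),90,.023)
pick((.4417,.0089),45.1,.018)
place((.603,.169),7.6,.023)
c=look("c_obl0",(.56,.347))
q,*i=rect(c,inner(c,(.5974,.3478)),.005); print("pad_oblong",q.round(4),np.round(i,2))
a=i[2] if abs(i[2])<10 else i[2]-180
pick((.4411,-.1749),17.0,.018)
place((q+[.5974,.3478])/2,(a+1.09)/2,.023)
c=look("c_a",(.56,.30)); 
cv2.imwrite("pics/c_a.png",cv2.resize(c["color"][:,:,::-1],(800,600)))
def pl(c,xy,R): return band(c,xy,R,.0098,.0155)
print("obl",*rect(c,pl(c,(.5974,.348),.07),.013)); print("sq",*rect(c,pl(c,(.603,.169),.06),.013))
q,*i=rect(c,inner(c,(.6,.0)),.005) if 0 else (0,)
c=look("c_b",(.56,-.171))
print("small",disc(c,pl(c,(.601,-.171),.04),.013))
o,*i=rect(c,band(c,(.587,-.351),.085,.0475,.0535),.05); print("bigbox",o,i)
cv2.imwrite("pics/c_b.png",cv2.resize(c["color"][:,:,::-1],(800,600)))
```

```text
picked t 22.1 pos [ 0.3941 -0.3382  0.0186] gap 0.382 gf 59.9 F [-0.9 -0.2  3.1]
lifted t 23.1 pos [ 0.3931 -0.337   0.1384] gap 0.381 gf 59.7 F [-0.3 -0.9 -3.9]
down hit=True t 25.6 pos [ 0.6013 -0.1711  0.0237] gap 0.382 gf 60.2 F [0.4 0.3 4.2]
released t 26.2 pos [ 0.5997 -0.1705  0.0219] gap 0.997 gf 0.0 F [ 0.3  0.3 -1. ]
picked t 29.6 pos [0.4421 0.0089 0.0186] gap 0.379 gf 60.2 F [-1.1  0.5  4.1]
lifted t 30.5 pos [0.4405 0.009  0.1382] gap 0.379 gf 59.9 F [ 0.4  0.  -5. ]
down hit=True t 33.0 pos [0.6033 0.169  0.0237] gap 0.381 gf 60.8 F [0.6 0.5 4.4]
released t 33.5 pos [0.6009 0.1687 0.0211] gap 0.998 gf 0.0 F [-0.1 -0.5 -0.2]
pad_oblong [0.5974 0.3477] [ 46.48 111.92   0.85]
picked t 39.0 pos [ 0.4414 -0.1749  0.0186] gap 0.378 gf 59.8 F [-1.   1.6  4.4]
lifted t 40.0 pos [ 0.4401 -0.1743  0.1383] gap 0.382 gf 59.9 F [ 0.3  0.6 -5.2]
down hit=True t 43.5 pos [0.5977 0.3479 0.0237] gap 0.383 gf 60.6 F [ 0.9 -0.2  4.7]
released t 44.0 pos [0.5956 0.3469 0.021 ] gap 1.001 gf 0.0 F [-0.1  0.  -0.3]
obl [0.59713513 0.34735284] 45.77850341796875 112.17426300048828 0.8153467178344727
sq [0.60323389 0.16912901] 74.9414291381836 75.48709106445312 8.37129020690918
small (array([ 0.60094617, -0.17140739]), 54.84689521789551)
bigbox [ 0.58711768 -0.35092841] [90.88844299316406, 124.8089828491211, 82.829345703125]
```

View pics/c_a.png

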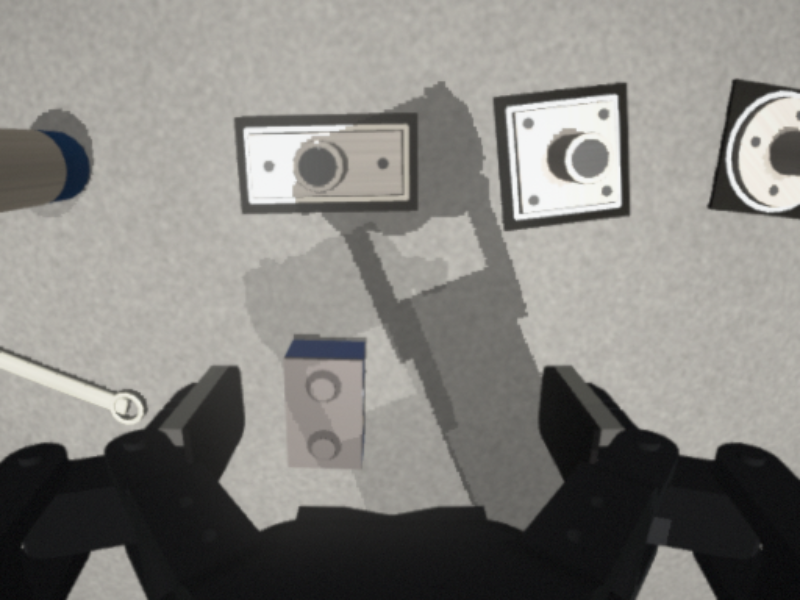

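View pics/c_b.png

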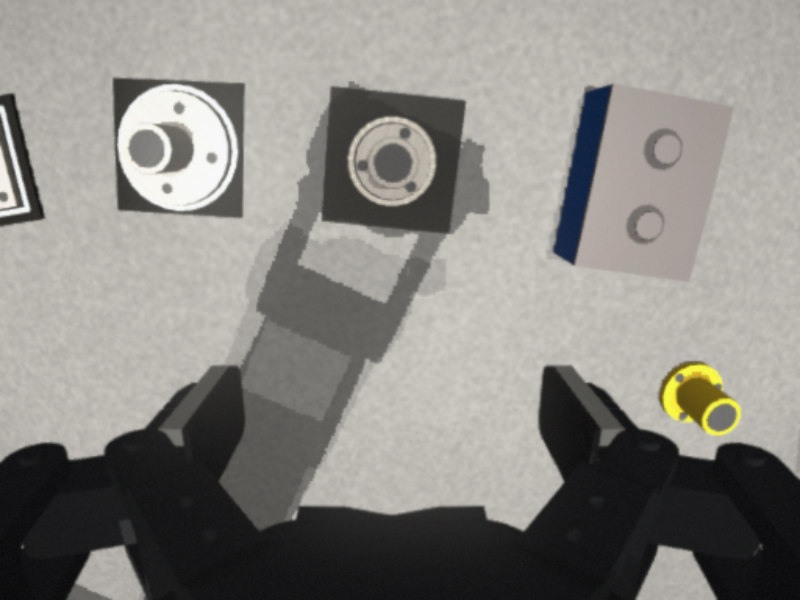

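The oblong (325,163), square (562,155), small round (392,160) and big round (178,148) all sit centred in their outlines and aligned. Now the box, moved along straight lines so it stays level.

Run:
```python
from act import *
p=(.4069,.352); q=(.5872,-.3506); z=.012
robot.movep([*p,.14],down(-1.2)); robot.move_linear([*p,z],max_speed=.1); clamp(); st("picked")
robot.move_linear([*p,.16],max_speed=.12); st("lifted")
robot.move_linear([*q,.16],down(-7.3),max_speed=.18); robot.dwell(.3)
robot.move_linear([*q,.074],max_speed=.08)
hit=robot.move_linear([*q,z+.05-.002],max_speed=.02,f_stop=10); o=st(f"down {hit}")
c=snap("c_hold"); 
if o["ee_pos"][2]<.0645:
    release(); st("rel"); robot.move_linear([*q,.17],max_speed=.12)
    c=look("c_box",(.55,-.33)); cv2.imwrite("pics/c_box.png",cv2.resize(c["color"][:,:,::-1],(800,600)))
    P=cloud(c); m=(np.hypot(*(P[:,:2]-q).T)<.04)&(P[:,2]>.08); print("lid z pct",np.percentile(P[m,2],[5,25,50,75,95]).round(4))
    print(rect(c,band(c,q,.07,.086,.0935),.09))
st()
```

```text
picked t 51.4 pos [0.4076 0.3526 0.013 ] gap 0.688 gf 68.0 F [-0.3  0.5  3.1]
lifted t 52.8 pos [0.4063 0.3516 0.1587] gap 0.691 gf 67.3 F [ 0.5  0.3 -4.6]
down True t 59.0 pos [ 0.5873 -0.3507  0.063 ] gap 0.688 gf 68.3 F [-0.7  0.3  4.3]
rel t 59.5 pos [ 0.5855 -0.3493  0.06  ] gap 0.999 gf 0.0 F [-1.1 -0.3  0.7]
lid z pct [0.0899 0.0908 0.0948 0.3447 0.3905]
(array([ 0.58680725, -0.35115628]), 60.26454544067383, 96.3741683959961, 82.41160583496094)
 t 61.3 pos [ 0.5297 -0.3296  0.2476] gap 0.998 gf 0.0 F [-0.2 -0.2 -0.4]
```

View pics/c_box.png

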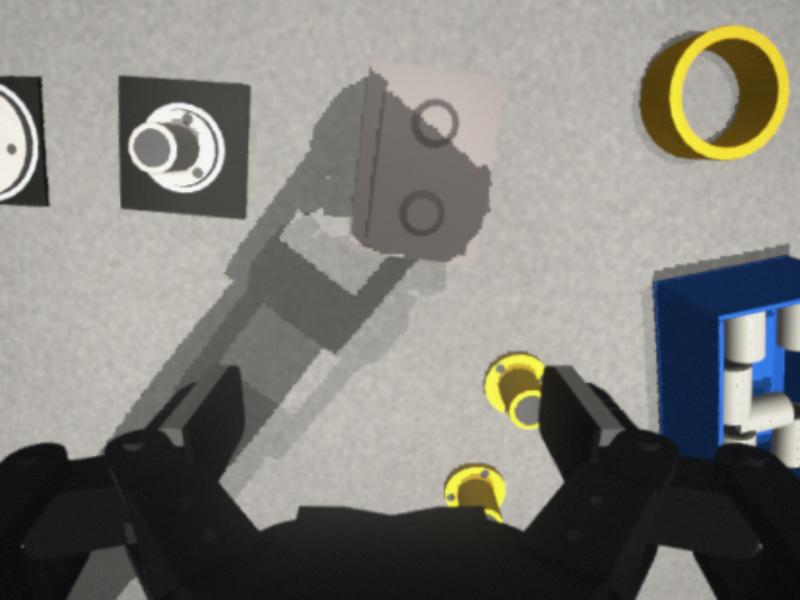

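The small box (430,165) sits level and square on the big box. Its lid is at about 0.090 m, so it has dropped fully over the lugs. The yellow look-alikes are untouched.

```bash
python3 -c "
from bench import robot
print(robot.close_job())"
```

```text
the job is handed in; nothing more can be done
None
```

The handrail kit is made up and handed in at about 61 s of the 128 s: all four flanges sit centred, aligned and socket up on their pads, and the small box is seated fully over the lugs of the big one.

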